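Clear the chip plate in the parts store

TASK

First take the bright steel sleeve off the chip plate and stand it upright in the crate's one free cell, the one with the cork pad. Then take the scraper block, wipe all four loose chips off the plate into the yellow tray without touching them with the robot, and put the scraper back upright on its green mat. Set the sleeve and the scraper down rather than drop them, and leave the dark sleeves and the green can where they are.

Things in the scene. Friction and masses are not known exactly. Their poses are not given: they have to be found in the camera images.
- plate: fixed plate, bare metal on blue, 210 (x) by 270 mm (y), top 50 mm up; origin: centre of underside, on the table. Blue lips 10 mm high at x = +-101 mm leave a lane 194 mm wide; both y ends are open. At its -y end (robot's right) a fixed open yellow tray: inside x -111 to +111, y -231 to -135 mm, floor 4 mm up, walls 44 mm high
- sleeve: bright steel sleeve with a blue band, standing upright on the plate: flange 54 mm in diameter and 20 mm high at the foot, plain round stem 36 mm in diameter above it, 120 mm tall over all, about 0.45 kg; origin at the centre of its foot, z up its axis
- crate: fixed black divided crate, 200 x 200 mm, 60 mm high, 6 mm walls and floor, one divider each way: four cells about 91 mm square, centred at (+-48, +-48) mm in its frame; origin at the centre of its underside
- pad: cork pad 70 x 70 x 4 mm, fixed on the floor of the crate's one free cell; which cell varies. Origin at the centre of its underside (6 mm above the table), so the sleeve's foot comes to stand 4 mm above the origin
- stock0: dark steel sleeve already in a crate cell, shape as the bright one (flange 54 mm in diameter and 20 mm high at the foot, plain round stem 36 mm in diameter above it, 120 mm tall over all, about 0.45 kg); top about 126 mm above the table; origin at the centre of its foot. Leave alone
- stock1: dark steel sleeve already in a crate cell, shape as the bright one (flange 54 mm in diameter and 20 mm high at the foot, plain round stem 36 mm in diameter above it, 120 mm tall over all, about 0.45 kg); top about 126 mm above the table; origin at the centre of its foot. Leave alone
- stock2: dark steel sleeve already in a crate cell, shape as the bright one (flange 54 mm in diameter and 20 mm high at the foot, plain round stem 36 mm in diameter above it, 120 mm tall over all, about 0.45 kg); top about 126 mm above the table; origin at the centre of its foot. Leave alone
- scraper: scraper block standing upright on the green mat: base 160 mm long (its x), 30 mm thick (its y), 25 mm high, black rubber below and wood above; on it a red grip 90 mm long (x), 22 mm thick (y), from 25 to 80 mm height. Origin at the centre of its underside, about 0.25 kg. Pinch the grip across its thickness from above
- mat: green mat, fixed, 220 mm (x) by 110 mm (y), 8 mm thick, the scraper's place; origin at the centre of its underside on the table
- chip0: loose copper-coloured metal chip on the plate, 30 x 18 x 9 mm, 30 g; origin at the centre of its underside
- chip1: loose copper-coloured metal chip on the plate, 30 x 18 x 9 mm, 30 g; origin at the centre of its underside
- chip2: loose copper-coloured metal chip on the plate, 30 x 18 x 9 mm, 30 g; origin at the centre of its underside
- chip3: loose copper-coloured metal chip on the plate, 30 x 18 x 9 mm, 30 g; origin at the centre of its underside
- oilcan: green can, 60 mm in diameter, 120 mm tall, bystander; origin at the centre of its foot

How it is judged:
By the outcome, as a careful person would: the job done as asked, in the order asked, and still so for the second after the job is handed in, with the robot touching nothing.
It also fails if it takes over 67 s, if anything falls off the work surface, if the arm or the gripper's body presses on something with over 40 N, if the wrist force passes 120 N, or if a joint passes its speed limit or range.

ROBOT

A 6-joint arm with a two-finger parallel gripper is mounted at the origin on the work surface. World frame = base frame: x ahead of the robot, y to its left, z up, the work surface at z = 0. Lengths are in mm, angles in degrees, forces in N, time in s.
With the tool pointing down it reaches from about 250 to 775 mm from the base axis. Payload 4 kg.
Tool frame: the origin (TCP) lies on the centre line of the jaws, within the pads' length; the fingertips stand 11 mm ahead of it and the grasp point (between the pads) lies 8 mm behind it (r.tips_ahead is the distance from the TCP to the fingertips, in mm); z points along the fingers, y is the direction in which the jaws open and shut (so a half turn about z gives the same grasp; the last joint's range is limited). The gripper opens to 94 mm and grips with 3 to 60 N. Pads are 16 mm wide; open, the fingers measure 119 mm over their backs; the gripper's body (75 mm by 177 mm) begins 78 mm behind the grasp point.
Start: joints at [-73.803, 4.996, 78.535, -0, 96.463, -5.907], TCP at [206.964, -509.593, 216.506] pointing down, gripper open.
Joint ranges: [-177.83, 177.83], [-43.37, 116.18], [15.69, 146.23], [-61.86, 241.86], [9.47, 152.12], [-147.06, 147.06]. Speed limits (degrees/s): [159.86, 159.86, 180, 180, 180, 180].

INTERFACE

Orientations are given as [roll, pitch, yaw] about the fixed x, y, z axes, in that order (R = Rz(yaw) Ry(pitch) Rx(roll)).
In Python, from workcell import read_state, cams, r gives the robot as it stands.
- The arm moves only by the tool servo_tool, never from a script. Its argument "rows" is a list of rows, each an object with "offset": the shift along the tool's x, y, z in cm, a list of three; "yaw": the turn about the tool's z in degrees. In form: [{"offset": [tx, ty, tz], "yaw": yaw}, ...]. A call has 1 to 12 rows; each row is the pose to reach, as a shift and turn from the pose measured when the call began, along the tool's axes at that moment; what a row does not reach only later rows make up. A row lasts 1/10 s, in which the tool goes at most 50 mm and 8.59 degrees, less where a joint would pass 70% of its speed; a pose out of reach is approached as far as the arm can. A call with a gripper value outside its range is refused whole. "jaw" is the opening, from 0 (shut) to 1 (fully open), set as the call begins (left out, the last holds). The fingers move at their own pace and stop on an object; "grip_force" is the grip in N (left out, the last holds). Time passes only in rows, so rows that repeat a pose let the fingers close. It gives the time, the measured TCP pose, the force and the opening at its end, in the units of the state.
- read_state(): the state, without advancing time (a new reading comes with each control period).
- cams.read_camera(name): name is "side" or "top"; returns (picture, depth): 400x640x3 uint8, red, green, blue; 400x640 float32, mm along the optical axis (not along the pixel's ray), 0 where there is no reading.
- cams.camera_model(name): a dict with "fx", "fy", "cx", "cy" (pixels), "D" ([k1, k2, p1, p2, k3] as OpenCV has them; the pictures are not rectified), "xyz" and "attitude" of the camera in the world. Camera axes: x right, y up, looking along -z (the intrinsics and any distortion apply to the point x, -y, -z); pixel columns grow to the right and rows downward; lengths in mm; the calibration is good to about 2 mm. A picture is of the moment at which its call begins. camera_model takes no time and is no camera call.
- r.finish_job(): hands the job in, once; it reports no verdict.
Trained networks look in the newest picture that a camera, given by its name, has taken for a name from the list of things; names that differ only in an ending like _2 or _b are one class to them, and where a whole thing is asked for, a point or a joint stands for the part that bears it (a point fixed in the world has none). Each returns a list of dicts, best first, with "conf" (0 to 1); they miss things now and then, are a little off and sometimes report something else, mostly with a low value. They report only what shows in the picture. A call takes as long as a camera call.
- cams.spot_in(camera, label): "xyz" ([x, y, z] in mm, in world coordinates, good to about 4 mm: the middle of the surface that is visible of it).
The state is a dict: "time": time; "joint_pos": joint angles; "qvel": joint speeds; "tau": joint torques, N m; "position": TCP position; "eef_rot": TCP orientation; "contact_force": force on the tool from outside, world axes, zero at the start; "ft_torque": the same for the moment, N m; "grip_width": opening from 0.0 (shut) to 1.0 (fully open).
Only numpy, scipy, OpenCV 4.12 (cv2) and the standard library are available. Lean on these libraries where they do the work, as an engineer would, in place of code of your own. Each camera call takes 0.05 s, during which the arm holds its last target.

## Working session

There is one attempt and no reset: what is moved stays moved. The work goes in short steps, Python scripts to look and compute and a tool call to move; the robot and the scene stay as the last step left them, time stands still between calls to the robot, and variables do not carry over. Pictures are saved under pics/ and viewed, and the job is handed in when it is done.

Besides the shell and the picture viewer there is one more tool, called after ">>>" in YAML: its name, and indented under it one key for each argument. servo_tool: Moves the arm, as the interface text tells. Its arguments: {"type":"object","properties":{"rows":{"type":"array","items":{"type":"object","properties":{"offset":{"type":"array","items":{"type":"number"}},"yaw":{"type":"number"}}}},"jaw":{"type":"number"},"grip_force":{"type":"number"}},"required":["rows"]}

```bash
mkdir -p pics; ls; python3 - <<'E'
from workcell import read_state, cams, r
import cv2
s=read_state(); print(s)
for n in ("side","top"):
    p,d=cams.read_camera(n); cv2.imwrite(f"pics/a_{n}.png",p[:,:,::-1]); print(n,cams.camera_model(n))
E
```

```text
pics
{'time': 0.0, 'joint_pos': array([-7.38020768e+01,  5.03877857e+00,  7.86229487e+01,  9.41795846e-04,
        9.64635449e+01, -5.90619522e+00]), 'qvel': array([ 0.08555371, -0.04431877,  0.02799906, -0.04856544,  0.04223969,
       -0.0240622 ]), 'tau': array([-2.78440559e-03, -3.40188539e+01, -3.02428865e+01,  7.13937893e-02,
        3.30113468e-02, -1.57850241e-04]), 'position': array([ 206.82351262, -509.06847619,  215.32321765]), 'eef_rot': array([-1.79875489e+02, -1.38215807e-02,  2.21042084e+01]), 'contact_force': array([ 0.60490343,  0.73357077, -0.35208646]), 'ft_torque': array([-0.01071899,  0.00854819,  0.039707  ]), 'grip_width': 0.9976080781550223}
side {'fx': 416.03202230089016, 'fy': 416.03202230089016, 'cx': 310.6955926965487, 'cy': 202.23741497943527, 'D': array([-0.02165513,  0.        ,  0.        ,  0.        ,  0.        ]), 'xyz': array([163.78808471, 719.89598959, 637.97026806]), 'attitude': array([  56.71311635,    0.88548772, -151.56214475])}
top {'fx': 390.9353311628849, 'fy': 390.9353311628849, 'cx': 316.72726119615476, 'cy': 196.18024128525576, 'D': array([-0.09182001,  0.        ,  0.        ,  0.        ,  0.        ]), 'xyz': array([ 527.51735899,  -10.35808682, 1218.45529021]), 'attitude': array([  3.37741073,  -0.80049977, -88.57171909])}
```

View pics/a_top.png

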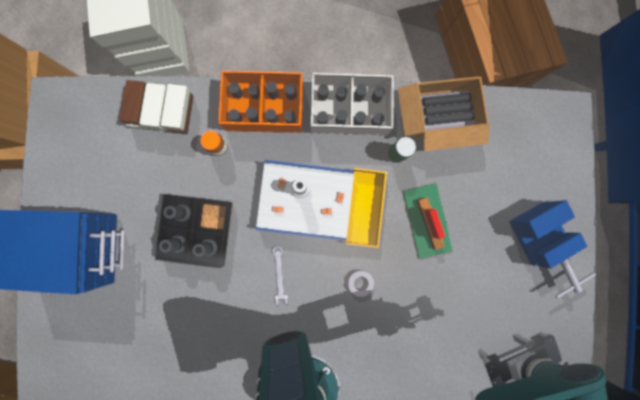

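View pics/a_side.png

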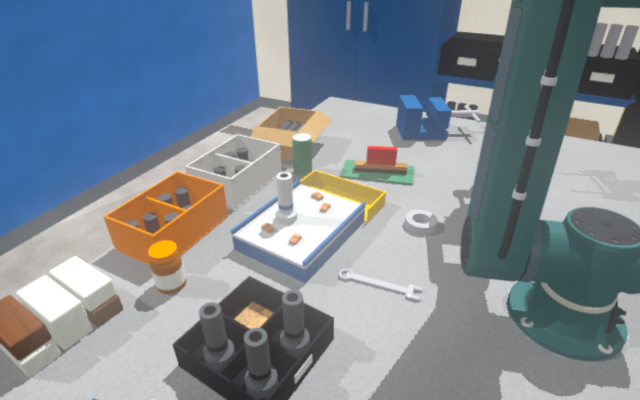

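```bash
python3 - <<'E'
from workcell import read_state, cams, r
for c in ("top","side"):
  for l in ("plate","sleeve","crate","pad","stock0","scraper","mat","chip0","oilcan"):
    if c=="side" and l in("plate","crate","mat","stock0","pad"): continue
    for x in cams.spot_in(c,l)[:5]: print(c,l,[round(float(v),1) for v in x["xyz"]],round(x["conf"],2))
print(read_state()["time"])
E
```

```text
top plate [572.4, -49.8, 47.6] 0.95
top sleeve [610.4, 21.3, 171.1] 0.57
top crate [485.8, 346.0, 14.3] 0.84
top pad [527.9, 296.4, 10.0] 0.91
top stock0 [539.0, 380.1, 77.5] 0.8
top stock0 [437.5, 293.7, 76.3] 0.8
top stock0 [609.6, 21.5, 171.6] 0.66
top stock0 [443.7, 387.1, 73.7] 0.64
top scraper [521.2, -371.0, 36.5] 0.84
top mat [535.1, -361.1, 5.7] 0.69
top chip0 [596.7, -92.6, 58.7] 0.61
top chip0 [631.0, 85.4, 59.4] 0.51
top chip0 [554.8, 90.9, 58.0] 0.44
top chip0 [483.8, 348.1, 17.5] 0.41
top chip0 [550.8, -56.7, 61.1] 0.37
top oilcan [734.8, -266.5, 119.0] 0.7
top oilcan [539.0, 381.4, 78.2] 0.69
side sleeve [610.9, 40.2, 106.7] 0.68
side scraper [517.8, -367.7, 42.6] 0.56
side chip0 [484.8, 359.0, 37.1] 0.68
side chip0 [632.0, 89.9, 58.1] 0.48
side chip0 [556.9, 94.9, 59.9] 0.47
side chip0 [552.3, -45.0, 60.1] 0.38
side oilcan [731.0, -253.2, 69.9] 0.86
side oilcan [486.1, 357.2, 38.9] 0.7
0.75
```

```bash
cat > h.py <<'E'
import numpy as np, cv2
from scipy.spatial.transform import Rotation as Ro
def cloud(cams,n,p=None,d=None):
    m=cams.camera_model(n)
    if d is None: p,d=cams.read_camera(n)
    K=np.array([[m['fx'],0,m['cx']],[0,m['fy'],m['cy']],[0,0,1.]])
    v,u=np.mgrid[0:400,0:640]
    q=cv2.undistortPoints(np.stack([u.ravel(),v.ravel()],1).astype(np.float64)[:,None],K,m['D'])[:,0]
    Z=d.ravel().astype(float)
    c=np.stack([q[:,0]*Z,-q[:,1]*Z,-Z],1)
    W=c@Ro.from_euler('xyz',m['attitude'],degrees=True).as_matrix().T+m['xyz']
    W[Z<=0]=np.nan
    return p,W.reshape(400,640,3)
E
python3 - <<'E'
from workcell import cams
from h import *
for n in("top","side"):
    p,W=cloud(cams,n); np.savez(f"c0_{n}.npz",p=p,W=W)
    x,y,z=W[...,0],W[...,1],W[...,2]
    hsv=cv2.cvtColor(p,cv2.COLOR_RGB2HSV).astype(int); H,S,V=hsv[...,0],hsv[...,1],hsv[...,2]
    def rep(name,m):
        P=W[m]; 
        if len(P)<5: print(n,name,len(P)); return
        rc=cv2.minAreaRect(P[:,:2].astype(np.float32)); print(n,name,len(P),"mean",P.mean(0).round(1),"med z",np.median(P[:,2]).round(1),"rect",np.round(rc[0],1),np.round(rc[1],1),round(rc[2],2))
    rep("table",(abs(z)<15)&(x>350)&(x<450)&(abs(y)<100))
    rep("plate top",(abs(z-50)<6)&(x>440)&(x<700)&(y>-110)&(y<180)&(S<60))
    rep("blue",(H>100)&(H<125)&(S>100)&(x>440)&(x<700)&(y>-140)&(y<200)&(z>30))
    rep("yellow",(H>20)&(H<35)&(S>120)&(x>440)&(x<720)&(y>-240)&(y<-50))
    rep("red grip",((H<6)|(H>174))&(S>130)&(y<-280)&(y>-450)&(x<650)&(x>400))
    rep("green mat",(H>50)&(H<90)&(S>90)&(y<-270)&(y>-480)&(x<660)&(x>400)&(z<25))
    rep("wood",(H>5)&(H<20)&(S>60)&(y<-280)&(y>-450)&(x<650)&(x>400)&(z>15)&(z<45))
    rep("crate rim",(abs(z-60)<6)&(x>360)&(x<620)&(y>220)&(y<460)&(V<80))
    rep("pad",(H>5)&(H<22)&(S>60)&(x>360)&(x<620)&(y>220)&(y<460)&(z<30))
    rep("sleeve stem",(z>90)&(z<165)&(abs(x-610)<40)&(abs(y-22)<50))
    rep("sleeve top",(z>165)&(abs(x-610)<40)&(abs(y-22)<50))
    rep("can top",(z>112)&(z<130)&(abs(x-734)<50)&(abs(y+266)<50))
    ch=((H<14)|(H>172))&(S>90)&(z>45)&(z<75)&(x>450)&(x<690)&(y>-130)&(y<170)
    k,l,st,_=cv2.connectedComponentsWithStats(ch.astype(np.uint8))
    for i in range(1,k):
        if st[i,4]>8: rep("chip",l==i)
    k,l,st,_=cv2.connectedComponentsWithStats(((z>118)&(z<135)&(x>360)&(x<620)&(y>220)&(y<460)).astype(np.uint8))
    for i in range(1,k):
        if st[i,4]>8: rep("stock",l==i)
E
```

```text
top table 2090 mean [4.e+02 1.e-01 5.e-01] med z 0.3 rect [400.   0.] [100. 200.] 0.01
top plate top 5033 mean [581.8  18.   49.9] med z 49.9 rect [581.2  14.2] [265.6 202.9] 84.39
top blue 108 mean [670.9  19.5  59.9] med z 60.1 rect [589.9   8.9] [258.2 205. ] 86.77
top yellow 1992 mean [ 576.7 -175.2    7.4] med z 4.4 rect [ 567.9 -177.5] [ 95.6 226. ] 85.36
top red grip 268 mean [ 526.3 -374.1   84.9] med z 87.0 rect [ 524.5 -376.5] [86.7 24.5] 20.06
top green mat 884 mean [ 544.1 -373.4    8.2] med z 8.2 rect [ 532.3 -375.2] [212.6 105.2] 14.73
top wood 322 mean [ 524.3 -372.2   32.2] med z 32.6 rect [ 523.7 -376.5] [159.1  31.5] 21.03
top crate rim 498 mean [491.5 349.5  58.9] med z 58.8 rect [485.1 345.9] [201.8 194.3] 84.83
top pad 587 mean [528.5 296.6   9.1] med z 9.2 rect [528.8 296.9] [76.2 78.6] 85.29
top sleeve stem 29 mean [604.2  19.8 125.3] med z 128.3 rect [607.1  21.4] [14.6 35. ] 18.75
top sleeve top 136 mean [617.6  25.  169.8] med z 170.1 rect [617.3  25. ] [32.9 32.4] 46.51
top can top 301 mean [ 741.3 -274.3  119.5] med z 119.8 rect [ 742.2 -275.2] [54.4 53.9]
[... 1481 characters left out ...]
 top 116 mean [616.8  28.4 168.9] med z 169.1 rect [618.3  27.3] [34.3 35.5] 51.3
side can top 143 mean [ 739.5 -268.2  118.1] med z 118.9 rect [ 741.5 -271.7] [52.6 52.4] 62.02
side chip 31 mean [592.8 -89.2  59.2] med z 59.4 rect [593.8 -88.9] [22.4 15. ] 15.77
side chip 32 mean [551.  -49.2  59.8] med z 59.7 rect [551.2 -50.2] [22.4 13.6] 80.73
side chip 40 mean [554.1  95.   59.5] med z 59.4 rect [554.   94.2] [12.8 24. ] 1.13
side stock 322 mean [431.6 307.7 124.4] med z 124.8 rect [433.  305.2] [33.6 37.3] 29.48
side stock 343 mean [535.2 393.3 125.4] med z 125.9 rect [536.9 392. ] [33.8 35.6] 34.6
side stock 432 mean [440.5 402.6 125.3] med z 125.9 rect [442.2 400.6] [34.9 36.5] 55.57
```

```bash
cat > go.py <<'E'
import sys
from workcell import read_state
from h import *
def off(*t):
    s=read_state(); R=Ro.from_euler('xyz',s['eef_rot'],degrees=True)
    o=R.inv().apply(np.array(t[:3])-s['position'])/10
    print("off cm",o.round(2),"dist",np.linalg.norm(o).round(1),"pos",s['position'].round(1),s['eef_rot'].round(2),"F",s['contact_force'].round(1),"w",round(s['grip_width']*94,1),"t",round(s['time'],2),'j',s['joint_pos'].round(0), "dyaw(tool)" , round(-((t[3]-s['eef_rot'][2]+180)%360-180),2) if len(t)>3 else '')
if __name__=="__main__": off(*map(float,sys.argv[1:]))
E
python3 go.py 617.5 26 215
```

```text
off cm [ 58.19 -34.18   0.15] dist 67.5 pos [ 207.  -509.6  216.5] [179.99   0.    22.1 ] F [-0.1 -0.   0.6] w 94.0 t 0.85 j [-74.   5.  79.  -0.  96.  -6.] dyaw(tool)
```

>>> servo_tool:
  rows:
    - {"offset": [4, -2.3, 0], "yaw": 0}
    - {"offset": [8, -4.6, 0], "yaw": 0}
    - {"offset": [12, -7, 0], "yaw": 0}
    - {"offset": [16, -9.4, 0], "yaw": 0}
    - {"offset": [20, -11.7, 0], "yaw": 0}
    - {"offset": [24, -14.1, 0], "yaw": 0}
    - {"offset": [28, -16.4, 0], "yaw": 0}
    - {"offset": [32, -18.8, 0], "yaw": 0}
    - {"offset": [36, -21.1, 0], "yaw": 0}
    - {"offset": [40, -23.5, 0], "yaw": 0}
    - {"offset": [44, -25.8, 0], "yaw": 0}
    - {"offset": [48, -28.2, 0], "yaw": 0}
  jaw: 1
  grip_force: 30

```text
time: 2.05
position: [546.5, -66.0, 216.7]
eef_rot: [180.0, -0.0, 22.1]
contact_force: [1.6, -0.3, -0.7]
grip_width: 1.002
```

```bash
python3 go.py 617.5 26 215
```

```text
off cm [10.04 -5.85  0.17] dist 11.6 pos [546.5 -66.  216.7] [ 1.7996e+02 -2.0000e-02  2.2110e+01] F [ 1.6 -0.3 -0.7] w 94.1 t 2.05 j [-13.   5.  78.  -0.  96.  55.] dyaw(tool)
```

>>> servo_tool:
  rows:
    - {"offset": [4, -2.3, 0], "yaw": 0}
    - {"offset": [8, -4.6, 0], "yaw": 0}
    - {"offset": [10, -5.85, 0], "yaw": 0}
    - {"offset": [10, -5.85, 0], "yaw": 0}
    - {"offset": [10, -5.85, 2], "yaw": 0}
    - {"offset": [10, -5.85, 4], "yaw": 0}
    - {"offset": [10, -5.85, 6], "yaw": 0}
    - {"offset": [10, -5.85, 8], "yaw": 0}
    - {"offset": [10, -5.85, 8], "yaw": 0}

```text
time: 2.95
position: [614.5, 24.6, 133.1]
eef_rot: [-179.9, 0.4, 22.0]
contact_force: [-0.5, -1.0, -0.2]
grip_width: 0.998
```

```bash
python3 go.py 617.5 26 137; python3 - <<'E'
from workcell import cams
from h import *
for n in("top","side"):
    p,W=cloud(cams,n)
    cv2.imwrite(f"pics/b_{n}.png",cv2.resize(p[90:260,200:480] if n=="top" else p[120:280,200:420],None,fx=2.8,fy=2.8)[:,:,::-1])
    z=W[...,2]
E
```

```text
off cm [ 0.33 -0.02 -0.39] dist 0.5 pos [614.5  24.6 133.1] [-179.9     0.37   22.03] F [-0.5 -1.  -0.2] w 93.9 t 2.95 j [-3. 15. 76. -0. 89. 65.] dyaw(tool)
```

View pics/b_side.png

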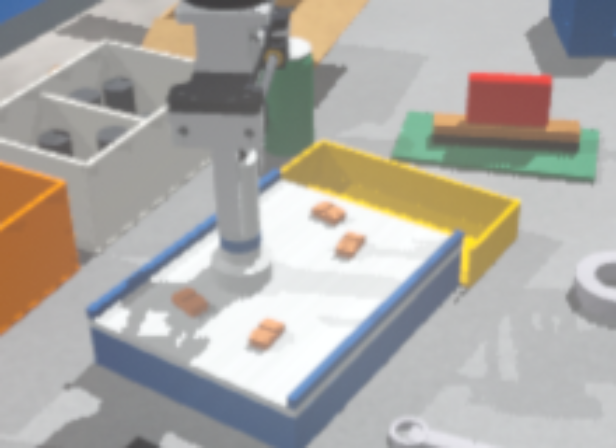

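The sleeve stands between the open fingers (about crop pixel 238,190), with nothing touching. I'll centre it and close.

>>> servo_tool:
  rows:
    - {"offset": [0.3, 0, -0.3], "yaw": 0}
    - {"offset": [0.3, 0, -0.3], "yaw": 0}

```text
time: 3.25
position: [620.9, 25.6, 142.5]
eef_rot: [179.8, -0.2, 22.0]
contact_force: [-0.6, 0.3, 0.6]
grip_width: 0.999
```

>>> servo_tool:
  rows:
    - {"offset": [0, 0, 0], "yaw": 0}
    - {"offset": [0, 0, 0], "yaw": 0}
    - {"offset": [0, 0, 0], "yaw": 0}
    - {"offset": [0, 0, 0], "yaw": 0}
    - {"offset": [0, 0, 0], "yaw": 0}
    - {"offset": [0, 0, 0], "yaw": 0}
    - {"offset": [0, 0, 0], "yaw": 0}
  jaw: 0
  grip_force: 35

```text
time: 3.95
position: [620.9, 25.7, 142.4]
eef_rot: [179.9, -0.2, 22.0]
contact_force: [-0.2, -0.4, 0.3]
grip_width: 0.438
```

```bash
python3 go.py 617.5 26 137
```

```text
off cm [-0.3  -0.16  0.54] dist 0.6 pos [620.9  25.7 142.4] [179.85  -0.2   22.03] F [-0.2 -0.4  0.3] w 41.2 t 3.95 j [-3. 15. 75. -0. 89. 65.] dyaw(tool)
```

>>> servo_tool:
  rows:
    - {"offset": [0, 0, 0], "yaw": 0}
    - {"offset": [0, 0, 0], "yaw": 0}
    - {"offset": [0, 0, 0], "yaw": 0}
    - {"offset": [0, 0, 0], "yaw": 0}

```text
time: 4.35
position: [620.8, 25.9, 142.3]
eef_rot: [179.9, -0.2, 22.0]
contact_force: [0.3, 1.2, -0.4]
grip_width: 0.372
```

```bash
python3 go.py 617.5 26 200; python3 go.py 528.5 296 200
```

```text
off cm [-0.28 -0.12 -5.77] dist 5.8 pos [620.8  25.9 142.3] [179.87  -0.19  22.04] F [ 0.3  1.2 -0.4] w 35.0 t 4.35 j [-3. 15. 75. -0. 89. 65.] dyaw(tool) 
off cm [  1.6  -28.49  -5.82] dist 29.1 pos [620.8  25.9 142.3] [179.87  -0.19  22.04] F [ 0.3  1.2 -0.4] w 35.0 t 4.35 j [-3. 15. 75. -0. 89. 65.] dyaw(tool)
```

>>> servo_tool:
  rows:
    - {"offset": [0, 0, -1], "yaw": 0}
    - {"offset": [0, 0, -2.5], "yaw": 0}
    - {"offset": [0, 0, -4.5], "yaw": 0}
    - {"offset": [0, 0, -6], "yaw": 0}
    - {"offset": [0, 0, -6], "yaw": 0}

```text
time: 4.85
position: [622.2, 25.7, 206.4]
eef_rot: [179.7, -0.5, 22.0]
contact_force: [0.5, 0.1, -5.1]
grip_width: 0.373
```

```bash
python3 go.py 530.5 296 202; python3 - <<'E'
from workcell import cams
from h import *
p,W=cloud(cams,"side")
x,y,z=W[...,0],W[...,1],W[...,2]
cv2.imwrite(f"pics/c.png",cv2.resize(p[80:280,180:460],None,fx=2.8,fy=2.8)[:,:,::-1])
E
```

```text
off cm [  1.64 -28.5    0.3 ] dist 28.5 pos [622.2  25.7 206.4] [179.7   -0.55  22.04] F [ 0.5  0.1 -5.1] w 35.1 t 4.85 j [-3. 14. 69. -0. 96. 65.] dyaw(tool)
```

View pics/c.png

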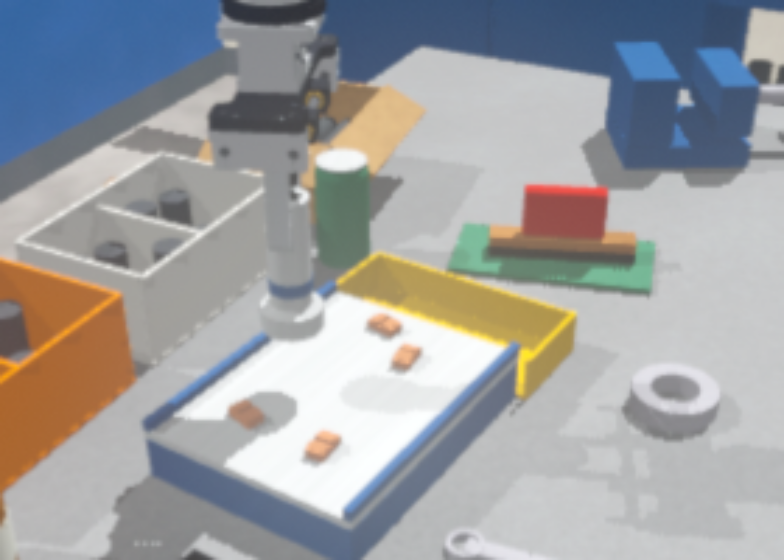

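Sleeve lifted, upright (foot at crop 292,315). Now to the crate.

>>> servo_tool:
  rows:
    - {"offset": [0.1, -2, 0], "yaw": 0}
    - {"offset": [0.3, -5, 0], "yaw": 0}
    - {"offset": [0.5, -8.5, 0], "yaw": 0}
    - {"offset": [0.7, -12, 0], "yaw": 0}
    - {"offset": [0.9, -15.5, 0], "yaw": 0}
    - {"offset": [1.1, -19, 0], "yaw": 0}
    - {"offset": [1.3, -22.5, 0], "yaw": 0}
    - {"offset": [1.5, -25.5, 0], "yaw": 0}
    - {"offset": [1.6, -27.5, 0], "yaw": 0}
    - {"offset": [1.6, -28.5, 0], "yaw": 0}
    - {"offset": [1.6, -28.5, 0], "yaw": 0}
    - {"offset": [1.6, -28.5, 0], "yaw": 0}

```text
time: 6.1
position: [529.5, 295.0, 202.8]
eef_rot: [179.7, -0.3, 22.0]
contact_force: [0.1, 0.0, -5.8]
grip_width: 0.369
```

```bash
python3 - <<'E'
from workcell import cams
from h import *
from go import off
p,W=cloud(cams,"side")
x,y,z=W[...,0],W[...,1],W[...,2]
cv2.imwrite(f"pics/d.png",cv2.resize(p[150:400,120:400],None,fx=2.2,fy=2.2)[:,:,::-1])
off(531,296,110)
for z0 in range(95,190,10):
    m=(abs(x-530)<60)&(abs(y-296)<45)&(abs(z-z0)<5)
    P=W[m]
    if m.sum()>6:
        c,res,*_=np.linalg.lstsq(np.c_[2*P[:,:2],np.ones(len(P))],(P[:,:2]**2).sum(1),rcond=None)
        print(z0,m.sum(),P.mean(0).round(1),"circ",c[:2].round(1),np.sqrt(c[2]+c[0]**2+c[1]**2).round(1))
print(np.nanmin(z[(abs(x-530)<35)&(abs(y-296)<35)&(z>70)]))
E
```

```text
off cm [ 0.11 -0.12  9.3 ] dist 9.3 pos [529.8 294.7 203. ] [179.72  -0.35  21.96] F [ 0.5  0.5 -5. ] w 35.2 t 6.15 j [24. 12. 72. -0. 96. 92.] dyaw(tool) 
105 8 [514.8 312.9 109.5] circ [526.  296.4] 23.7
115 118 [514.  311.1 115.3] circ [527.2 294.9] 26.1
125 169 [515.6 307.8 126.2] circ [527.1 295. ] 25.6
135 229 [520.1 304.1 132.9] circ [527.6 295.2] 20.7
145 81 [518.8 306.  145. ] circ [527.4 294.7] 17.7
155 105 [518.6 304.7 155. ] circ [527.5 294.6] 17.9
165 94 [518.4 304.6 165.2] circ [527.3 294.8] 17.4
175 97 [518.7 305.1 175.2] circ [527.7 294.6] 17.5
185 78 [517.1 303.9 184.7] circ [527.2 294.8] 17.2
109.1947056386582
```

View pics/d.png

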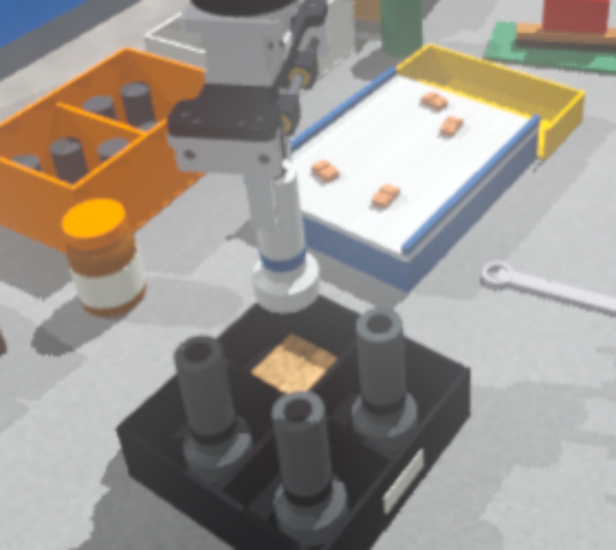

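Sleeve hangs upright over the cork pad (crop 285,300; axis ≈ (527.4, 294.8) vs pad ≈ (528.6, 295.5)). Lower, slow at the end.

>>> servo_tool:
  rows:
    - {"offset": [0.1, -0.1, 1], "yaw": 0}
    - {"offset": [0.1, -0.1, 3], "yaw": 0}
    - {"offset": [0.1, -0.1, 5], "yaw": 0}
    - {"offset": [0.1, -0.1, 7], "yaw": 0}
    - {"offset": [0.1, -0.1, 8.5], "yaw": 0}
    - {"offset": [0.1, -0.1, 9.2], "yaw": 0}
    - {"offset": [0.1, -0.1, 9.2], "yaw": 0}
    - {"offset": [0.1, -0.1, 9.2], "yaw": 0}

```text
time: 6.95
position: [531.6, 295.9, 111.8]
eef_rot: [179.7, -0.4, 21.9]
contact_force: [0.1, 0.3, -4.9]
grip_width: 0.37
```

```bash
python3 go.py 530 296 102.5
```

```text
off cm [-0.15 -0.08  0.93] dist 0.9 pos [531.6 295.9 111.8] [179.72  -0.44  21.94] F [ 0.1  0.3 -4.9] w 34.8 t 6.95 j [24. 14. 80. -0. 85. 92.] dyaw(tool)
```

>>> servo_tool:
  rows:
    - {"offset": [0, 0, 0.3], "yaw": 0}
    - {"offset": [0, 0, 0.5], "yaw": 0}
    - {"offset": [0, 0, 0.7], "yaw": 0}
    - {"offset": [0, 0, 0.8], "yaw": 0}
    - {"offset": [0, 0, 0.9], "yaw": 0}
    - {"offset": [0, 0, 0.9], "yaw": 0}

```text
time: 7.55
position: [531.6, 295.9, 102.6]
eef_rot: [179.7, -0.4, 21.9]
contact_force: [0.5, 0.0, -5.5]
grip_width: 0.374
```

>>> servo_tool:
  rows:
    - {"offset": [0, 0, 0.1], "yaw": 0}
    - {"offset": [0, 0, 0.1], "yaw": 0}

```text
time: 7.75
position: [531.8, 296.0, 102.3]
eef_rot: [179.7, -0.5, 21.9]
contact_force: [-1.0, 0.8, -2.5]
grip_width: 0.372
```

>>> servo_tool:
  rows:
    - {"offset": [0, 0, 0.1], "yaw": 0}
    - {"offset": [0, 0, 0.1], "yaw": 0}

```text
time: 7.95
position: [532.0, 296.0, 102.3]
eef_rot: [179.7, -0.5, 22.0]
contact_force: [-1.3, 0.5, 1.0]
grip_width: 0.366
```

Contact (force changed from −5 to +1 N). Release.

>>> servo_tool:
  rows:
    - {"offset": [0, 0, 0], "yaw": 0}
    - {"offset": [0, 0, 0], "yaw": 0}
    - {"offset": [0, 0, 0], "yaw": 0}
    - {"offset": [0, 0, 0], "yaw": 0}
    - {"offset": [0, 0, 0], "yaw": 0}
  jaw: 0.85

```text
time: 8.45
position: [532.1, 296.1, 102.4]
eef_rot: [179.7, -0.5, 22.0]
contact_force: [0.0, 1.1, 0.1]
grip_width: 0.762
```

```bash
python3 go.py 532 296 190
```

```text
off cm [ 0.07  0.05 -8.76] dist 8.8 pos [532.1 296.1 102.4] [179.72  -0.54  21.95] F [0.  1.1 0.1] w 71.7 t 8.45 j [24. 15. 80. -0. 84. 92.] dyaw(tool)
```

>>> servo_tool:
  rows:
    - {"offset": [0, 0, -2], "yaw": 0}
    - {"offset": [0, 0, -5], "yaw": 0}
    - {"offset": [0, 0, -8], "yaw": 0}
    - {"offset": [0, 0, -10.5], "yaw": 0}
    - {"offset": [0, 0, -10.5], "yaw": 0}
  jaw: 1

```text
time: 8.95
position: [533.0, 297.1, 212.5]
eef_rot: [179.7, -1.1, 22.0]
contact_force: [-0.8, -0.1, 0.7]
grip_width: 1.004
```

```bash
python3 go.py 523.7 -375.8 205 21; python3 - <<'E'
from workcell import cams
from h import *
p,W=cloud(cams,"side")
x,y,z=W[...,0],W[...,1],W[...,2]
cv2.imwrite(f"pics/e.png",cv2.resize(p[150:400,120:400],None,fx=2.2,fy=2.2)[:,:,::-1])
for z0 in range(65,130,10):
    m=(abs(x-530)<40)&(abs(y-296)<40)&(abs(z-z0)<5)
    P=W[m]
    if m.sum()>6:
        c,res,*_=np.linalg.lstsq(np.c_[2*P[:,:2],np.ones(len(P))],(P[:,:2]**2).sum(1),rcond=None)
        print(z0,m.sum(),"circ",c[:2].round(1),np.sqrt(c[2]+c[0]**2+c[1]**2).round(1))
print(np.nanmax(z[(abs(x-530)<30)&(abs(y-296)<30)&(z<150)]))
E
```

```text
off cm [-26.03  62.06   0.54] dist 67.3 pos [533.  297.1 212.5] [179.74  -1.08  21.96] F [-0.8 -0.1  0.7] w 94.4 t 8.95 j [24. 12. 71. -0. 96. 92.] dyaw(tool) 0.96
65 73 circ [530.  295.9] 17.3
75 80 circ [529.6 296. ] 17.3
85 75 circ [529.9 295.7] 17.6
95 78 circ [529.6 296. ] 17.3
105 86 circ [529.8 295.9] 17.3
115 80 circ [529.8 295.8] 17.5
125 239 circ [528.7 297.2] 14.0
131.41816215556088
```

View pics/e.png

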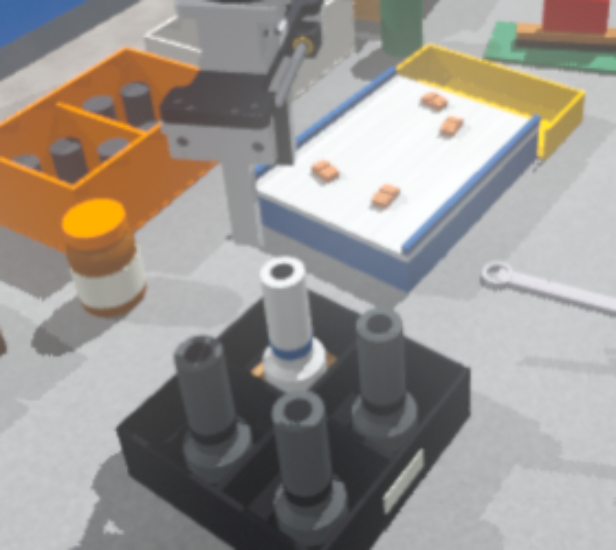

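Sleeve stands upright on the pad at (529.8, 295.9). Now to the scraper.

>>> servo_tool:
  rows:
    - {"offset": [-1, 2.3, 0], "yaw": 0}
    - {"offset": [-2.7, 6.4, 0], "yaw": 0}
    - {"offset": [-4.5, 10.7, 0], "yaw": 0}
    - {"offset": [-6.4, 15.2, 0], "yaw": 0}
    - {"offset": [-8.2, 19.6, 0], "yaw": 0}
    - {"offset": [-10.1, 24.1, 0], "yaw": 0}
    - {"offset": [-12, 28.5, 0], "yaw": 0}
    - {"offset": [-13.8, 33, 0], "yaw": 0}
    - {"offset": [-15.7, 37.4, 0], "yaw": 0}
    - {"offset": [-17.6, 41.9, 0], "yaw": 1}
    - {"offset": [-19.4, 46.3, 0], "yaw": 1}
    - {"offset": [-21.3, 50.8, 0], "yaw": 1}

```text
time: 10.2
position: [523.2, -255.5, 206.1]
eef_rot: [179.9, -0.7, 20.9]
contact_force: [1.0, 0.4, -0.7]
grip_width: 0.999
```

```bash
python3 go.py 523.7 -375.8 205 20.7
```

```text
off cm [-4.25 11.26  0.07] dist 12.0 pos [ 523.2 -255.5  206.1] [179.94  -0.69  20.94] F [ 1.   0.4 -0.7] w 93.9 t 10.2 j [-32.   9.  75.   1.  95.  37.] dyaw(tool) 0.24
```

>>> servo_tool:
  rows:
    - {"offset": [-1.5, 4, 0], "yaw": 0.2}
    - {"offset": [-3, 8, 0], "yaw": 0.2}
    - {"offset": [-4, 10.6, 0], "yaw": 0.2}
    - {"offset": [-4.3, 11.3, 0], "yaw": 0.2}
    - {"offset": [-4.3, 11.3, 0], "yaw": 0.2}
    - {"offset": [-4.3, 11.3, 0], "yaw": 0.2}

```text
time: 10.8
position: [523.4, -374.9, 204.6]
eef_rot: [-179.9, -0.7, 20.8]
contact_force: [0.3, -0.1, 0.4]
grip_width: 1.002
```

```bash
python3 go.py 523.7 -375.8 52 20.7
```

```text
off cm [-0.18  0.11 15.26] dist 15.3 pos [ 523.4 -374.9  204.6] [-179.93   -0.66   20.8 ] F [ 0.3 -0.1  0.4] w 94.2 t 10.8 j [-41.  17.  66.   1.  97.  28.] dyaw(tool) 0.1
```

>>> servo_tool:
  rows:
    - {"offset": [-0.2, 0.1, 2], "yaw": 0.1}
    - {"offset": [-0.2, 0.1, 5], "yaw": 0.1}
    - {"offset": [-0.2, 0.1, 8], "yaw": 0.1}
    - {"offset": [-0.2, 0.1, 11], "yaw": 0.1}
    - {"offset": [-0.2, 0.1, 13], "yaw": 0.1}
    - {"offset": [-0.2, 0.1, 14.5], "yaw": 0.1}
    - {"offset": [-0.2, 0.1, 15], "yaw": 0.1}
    - {"offset": [-0.2, 0.1, 15.2], "yaw": 0.1}
    - {"offset": [-0.2, 0.1, 15.2], "yaw": 0.1}

```text
time: 11.7
position: [524.1, -375.8, 53.8]
eef_rot: [180.0, -0.7, 20.7]
contact_force: [0.3, -0.7, -0.1]
grip_width: 1.002
```

```bash
python3 go.py 523.7 -375.8 52 20.7;  python3 - <<'E'
from workcell import cams
from h import *
p,W=cloud(cams,"side")
cv2.imwrite(f"pics/f.png",cv2.resize(p[60:220,280:480],None,fx=3.5,fy=3.5)[:,:,::-1])
E
```

```text
off cm [-0.04 -0.02  0.18] dist 0.2 pos [ 524.1 -375.8   53.8] [179.98  -0.72  20.73] F [ 0.3 -0.7 -0.1] w 94.2 t 11.7 j [-41.  21.  78.   1.  81.  28.] dyaw(tool) 0.03
```

View pics/f.png

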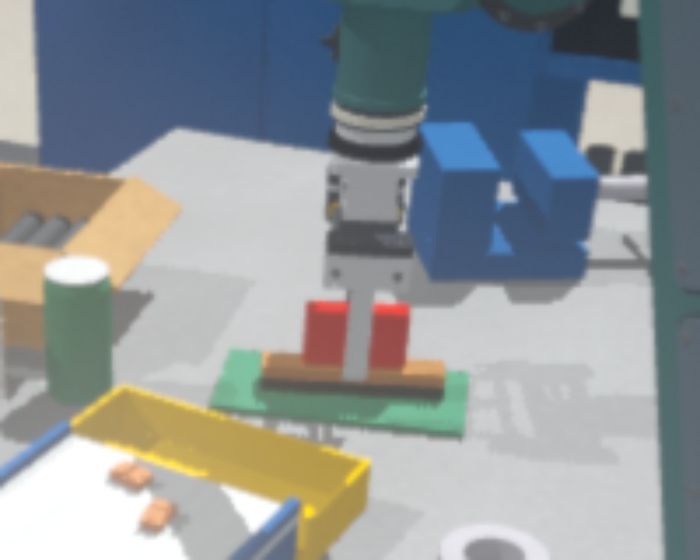

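>>> servo_tool:
  rows:
    - {"offset": [0, 0, 0.1], "yaw": 0}
    - {"offset": [0, 0, 0.1], "yaw": 0}
    - {"offset": [0, 0, 0.1], "yaw": 0}
    - {"offset": [0, 0, 0.1], "yaw": 0}
    - {"offset": [0, 0, 0.1], "yaw": 0}
    - {"offset": [0, 0, 0.1], "yaw": 0}
    - {"offset": [0, 0, 0.1], "yaw": 0}
    - {"offset": [0, 0, 0.1], "yaw": 0}
    - {"offset": [0, 0, 0.1], "yaw": 0}
    - {"offset": [0, 0, 0.1], "yaw": 0}
    - {"offset": [0, 0, 0.1], "yaw": 0}
    - {"offset": [0, 0, 0.1], "yaw": 0}
  jaw: 0
  grip_force: 50

```text
time: 12.95
position: [524.3, -376.3, 53.2]
eef_rot: [179.9, -0.7, 20.7]
contact_force: [1.2, -0.1, -1.7]
grip_width: 0.229
```

```bash
python3 go.py 523.7 -375.8 200 20.7
```

```text
off cm [  0.15  -0.05 -14.68] dist 14.7 pos [ 524.3 -376.3   53.2] [179.92  -0.75  20.72] F [ 1.2 -0.1 -1.7] w 21.6 t 12.95 j [-41.  21.  78.   1.  80.  28.] dyaw(tool) 0.02
```

>>> servo_tool:
  rows:
    - {"offset": [0, 0, -1], "yaw": 0}
    - {"offset": [0, 0, -3], "yaw": 0}
    - {"offset": [0, 0, -6], "yaw": 0}
    - {"offset": [0, 0, -9], "yaw": 0}
    - {"offset": [0, 0, -11], "yaw": 0}
    - {"offset": [0, 0, -12], "yaw": 0}
    - {"offset": [0, 0, -12], "yaw": 0}

```text
time: 13.65
position: [523.3, -377.0, 175.0]
eef_rot: [179.8, -0.8, 20.7]
contact_force: [-0.5, -0.1, -3.6]
grip_width: 0.234
```

```bash
python3 go.py 592.4 129.2 175 -5.2;  python3 - <<'E'
from workcell import cams
from h import *
p,W=cloud(cams,"side")
cv2.imwrite(f"pics/g.png",cv2.resize(p[60:220,280:480],None,fx=3.5,fy=3.5)[:,:,::-1])
E
```

```text
off cm [ 24.37 -44.91   0.17] dist 51.1 pos [ 523.3 -377.   175. ] [179.78  -0.83  20.72] F [-0.5 -0.1 -3.6] w 22.0 t 13.65 j [-41.  17.  69.   1.  93.  28.] dyaw(tool) 25.92
```

View pics/g.png

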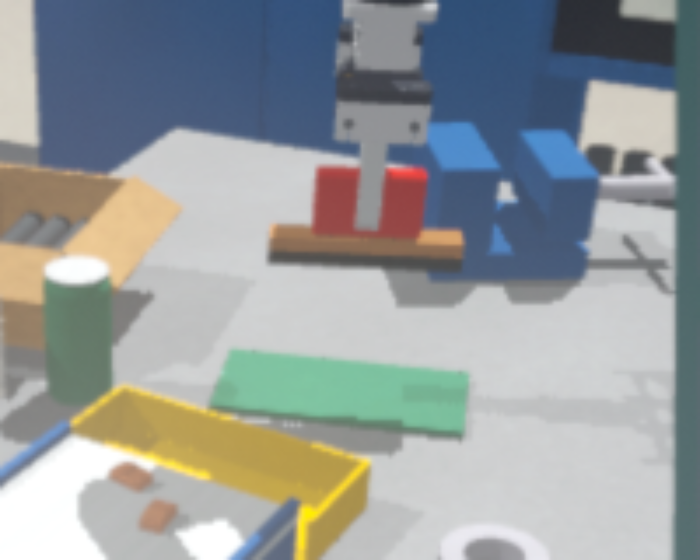

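Scraper lifted level (crop 365,245), mat clear (340,390). Move over the plate's far end, turning.

>>> servo_tool:
  rows:
    - {"offset": [1, -2, 0], "yaw": 2}
    - {"offset": [3, -5.5, 0], "yaw": 5}
    - {"offset": [5, -9.5, 0], "yaw": 8}
    - {"offset": [7.3, -13.5, 0], "yaw": 11}
    - {"offset": [9.5, -17.5, 0], "yaw": 14}
    - {"offset": [11.7, -21.5, 0], "yaw": 17}
    - {"offset": [13.9, -25.5, 0], "yaw": 20}
    - {"offset": [16, -29.5, 0], "yaw": 22}
    - {"offset": [18.2, -33.5, 0], "yaw": 24}
    - {"offset": [20.4, -37.5, 0], "yaw": 25.9}
    - {"offset": [22.4, -41.3, 0], "yaw": 25.9}
    - {"offset": [23.8, -43.9, 0], "yaw": 25.9}

```text
time: 14.9
position: [588.6, 121.3, 172.8]
eef_rot: [-179.7, -0.4, -5.1]
contact_force: [0.5, -0.3, -1.7]
grip_width: 0.231
```

```bash
python3 go.py 592.4 129.2 130 -5.2;  python3 - <<'E'
from workcell import cams
from h import *
p,W=cloud(cams,"top")
x,y,z=W[...,0],W[...,1],W[...,2]
hsv=cv2.cvtColor(p,cv2.COLOR_RGB2HSV).astype(int); H,S,V=hsv[...,0],hsv[...,1],hsv[...,2]
for q in (0,1):
    m=(H>50)&(H<90)&(S>90)&(y<-270)&(y>-480)&(x<660)&(x>400)&(z<25)
    print(cv2.minAreaRect(W[m][:,:2].astype(np.float32)),W[m].mean(0)); break
E
```

```text
off cm [ 0.28 -0.81  4.29] dist 4.4 pos [588.6 121.3 172.8] [-179.74   -0.42   -5.05] F [ 0.5 -0.3 -1.7] w 21.7 t 14.9 j [  6.  12.  76.   0.  92. 101.] dyaw(tool) 0.15
((532.5905151367188, -373.4991760253906), (212.721923828125, 105.69825744628906), 14.033370971679688) [ 532.40610724 -374.02194737    8.25900439]
```

>>> servo_tool:
  rows:
    - {"offset": [0.2, -0.6, 1], "yaw": 0.2}
    - {"offset": [0.3, -0.8, 2.5], "yaw": 0.2}
    - {"offset": [0.3, -0.8, 4], "yaw": 0.2}
    - {"offset": [0.3, -0.8, 4.3], "yaw": 0.2}
    - {"offset": [0.3, -0.8, 4.3], "yaw": 0.2}

```text
time: 15.45
position: [591.8, 132.4, 127.7]
eef_rot: [-179.5, -0.2, -5.1]
contact_force: [-0.1, -0.3, -3.2]
grip_width: 0.228
```

```bash
python3 go.py 592.4 129.2 97 -5.2;  python3 - <<'E'
from workcell import cams
from h import *
for n in("side","top"):
    p,W=cloud(cams,n)
    x,y,z=W[...,0],W[...,1],W[...,2]
    hsv=cv2.cvtColor(p,cv2.COLOR_RGB2HSV).astype(int); H,S,V=hsv[...,0],hsv[...,1],hsv[...,2]
    m=(H>5)&(H<20)&(S>60)&(x>490)&(x<690)&(y>90)&(y<165)&(z>80)&(z<125)
    if m.sum()>9: print(n,m.sum(),cv2.minAreaRect(W[m][:,:2].astype(np.float32)),W[m].mean(0))
    cv2.imwrite(f"pics/i_{n}.png",cv2.resize(p[130:290,200:420],None,fx=3.4,fy=3.4)[:,:,::-1])
E
```

```text
off cm [0.08 0.34 3.07] dist 3.1 pos [591.8 132.4 127.7] [-179.53   -0.21   -5.13] F [-0.1 -0.3 -3.2] w 21.5 t 15.45 j [  7.  14.  79.   0.  87. 102.] dyaw(tool) 0.07
side 578 ((590.5924072265625, 133.900146484375), (33.345802307128906, 160.5124053955078), 84.51775360107422) [581.32906893 142.19370197 104.51814495]
top 83 ((530.3298950195312, 142.56163024902344), (33.97730255126953, 20.360612869262695), 4.803232669830322) [529.4086531  142.73585848 109.14539011]
```

View pics/i_side.png

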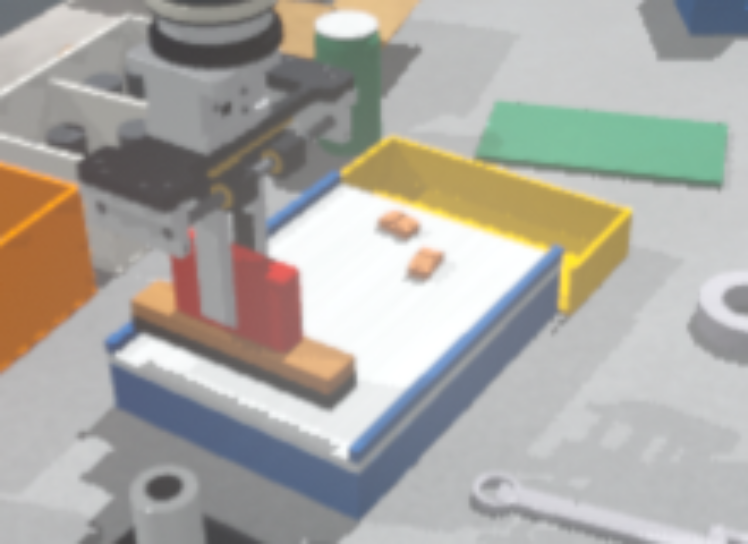

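View pics/i_top.png

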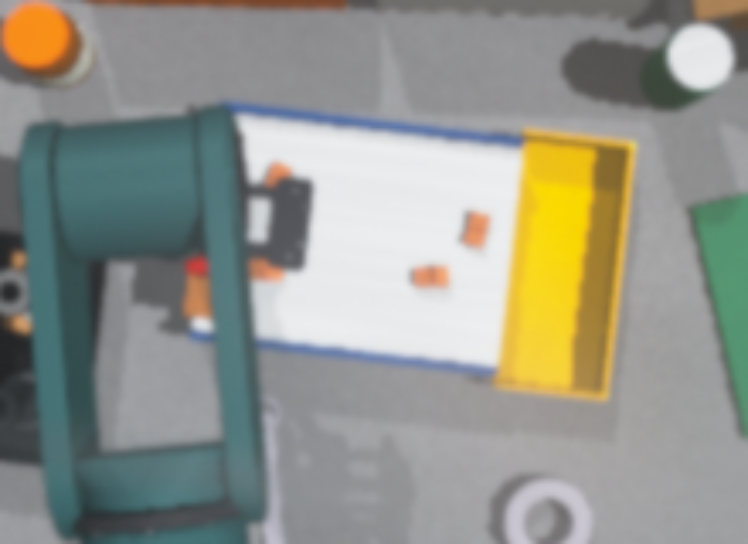

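>>> servo_tool:
  rows:
    - {"offset": [0.1, 0.4, 1], "yaw": 0}
    - {"offset": [0.1, 0.4, 2], "yaw": 0}
    - {"offset": [0.1, 0.4, 2.6], "yaw": 0}
    - {"offset": [0.1, 0.4, 2.9], "yaw": 0}
    - {"offset": [0.1, 0.4, 2.9], "yaw": 0}
    - {"offset": [0.1, 0.4, 2.9], "yaw": 0}

```text
time: 16.15
position: [594.1, 129.1, 101.2]
eef_rot: [-179.5, -0.5, -5.1]
contact_force: [-0.1, 0.4, -2.5]
grip_width: 0.231
```

```bash
python3 go.py 592.4 129.2 96 -5.2
```

```text
off cm [-0.17  0.01  0.52] dist 0.5 pos [594.1 129.1 101.2] [-179.47   -0.47   -5.1 ] F [-0.1  0.4 -2.5] w 21.7 t 16.15 j [  7.  15.  81.   0.  84. 102.] dyaw(tool) 0.1
```

>>> servo_tool:
  rows:
    - {"offset": [-0.1, 0, 0.3], "yaw": 0.1}
    - {"offset": [-0.1, 0, 0.5], "yaw": 0.1}
    - {"offset": [-0.1, 0, 0.5], "yaw": 0.1}
    - {"offset": [-0.1, 0, 0.5], "yaw": 0.1}

```text
time: 16.55
position: [593.1, 129.3, 96.2]
eef_rot: [-179.5, -0.5, -5.2]
contact_force: [0.2, 0.3, -3.9]
grip_width: 0.232
```

```bash
python3 go.py 592.4 129.2 95 -5.2
```

```text
off cm [-0.07  0.01  0.12] dist 0.1 pos [593.1 129.3  96.2] [-179.47   -0.47   -5.19] F [ 0.2  0.3 -3.9] w 21.8 t 16.55 j [  7.  15.  81.   0.  84. 102.] dyaw(tool) 0.01
```

>>> servo_tool:
  rows:
    - {"offset": [-0.05, 0.3, 0.07], "yaw": 0}
    - {"offset": [-0.05, 1, 0.06], "yaw": 0}
    - {"offset": [-0.05, 2, 0.05], "yaw": 0}
    - {"offset": [-0.05, 3, 0.04], "yaw": 0}
    - {"offset": [-0.05, 4, 0.03], "yaw": 0}
    - {"offset": [-0.05, 5, 0.02], "yaw": 0}
    - {"offset": [-0.05, 6, 0.01], "yaw": 0}
    - {"offset": [-0.05, 7, 0], "yaw": 0}
    - {"offset": [-0.05, 8, -0.01], "yaw": 0}
    - {"offset": [-0.05, 9, -0.02], "yaw": 0}
    - {"offset": [-0.05, 10, -0.03], "yaw": 0}
    - {"offset": [-0.05, 11, -0.04], "yaw": 0}

```text
time: 17.75
position: [582.6, 19.0, 95.6]
eef_rot: [-179.5, -0.5, -5.2]
contact_force: [0.9, 0.2, -1.9]
grip_width: 0.233
```

```bash
python3 go.py 568.4 -134.7 95.5 -5.2;  python3 - <<'E'
from workcell import cams
from h import *
for n in("side","top"):
    p,W=cloud(cams,n)
    cv2.imwrite(f"pics/j_{n}.png",cv2.resize(p[130:290,200:420],None,fx=3.4,fy=3.4)[:,:,::-1])
E
```

```text
off cm [-0.02 15.43 -0.14] dist 15.4 pos [582.6  19.   95.6] [-179.47   -0.48   -5.19] F [ 0.9  0.2 -1.9] w 21.9 t 17.75 j [-4. 12. 85.  1. 83. 91.] dyaw(tool) 0.01
```

View pics/j_side.png

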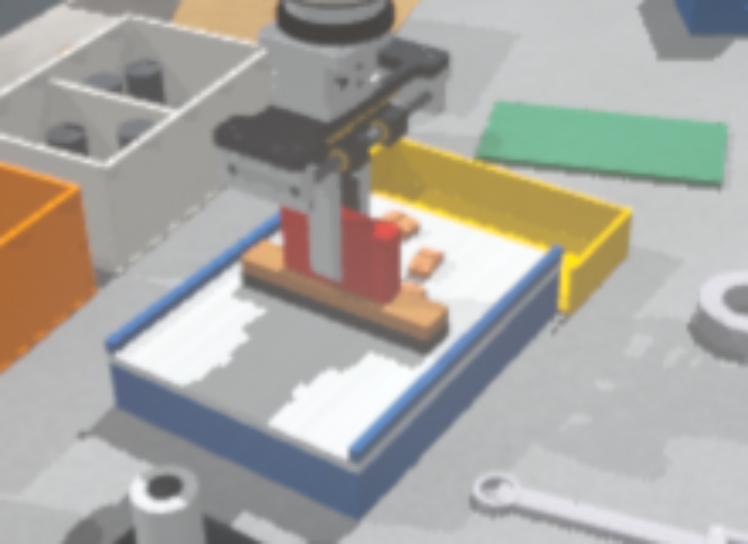

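View pics/j_top.png

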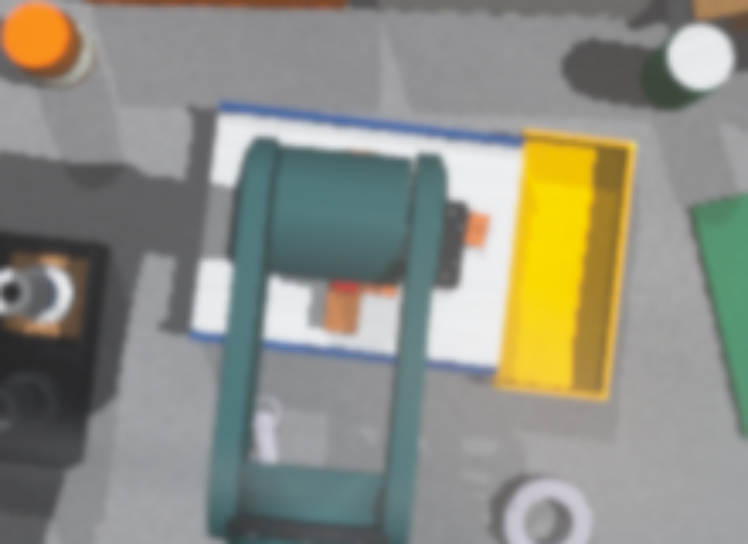

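The swept area behind the scraper is clean (side crop 300,360) and the chips are in front. Continue.

>>> servo_tool:
  rows:
    - {"offset": [0, 1, -0.01], "yaw": 0}
    - {"offset": [0, 2, -0.02], "yaw": 0}
    - {"offset": [0, 3, -0.03], "yaw": 0}
    - {"offset": [0, 4, -0.04], "yaw": 0}
    - {"offset": [0, 5, -0.05], "yaw": 0}
    - {"offset": [0, 6, -0.06], "yaw": 0}
    - {"offset": [0, 7, -0.06], "yaw": 0}
    - {"offset": [0, 8, -0.07], "yaw": 0}
    - {"offset": [0, 9, -0.08], "yaw": 0}
    - {"offset": [0, 10, -0.09], "yaw": 0}
    - {"offset": [0, 11, -0.1], "yaw": 0}
    - {"offset": [0, 12, -0.11], "yaw": 0}

```text
time: 19.05
position: [571.4, -102.3, 95.7]
eef_rot: [-179.5, -0.5, -5.3]
contact_force: [-0.9, 0.9, -2.5]
grip_width: 0.233
```

```bash
python3 go.py 568.4 -137 95.5 -5.2;  python3 - <<'E'
from workcell import cams
from h import *
for n in("side",):
    p,W=cloud(cams,n)
    cv2.imwrite(f"pics/k_{n}.png",cv2.resize(p[130:290,200:420],None,fx=3.4,fy=3.4)[:,:,::-1])
E
```

```text
off cm [ 0.02  3.48 -0.01] dist 3.5 pos [ 571.4 -102.3   95.7] [-179.54   -0.47   -5.29] F [-0.9  0.9 -2.5] w 21.9 t 19.05 j [-16.  12.  85.   1.  83.  79.] dyaw(tool) -0.09
```

View pics/k_side.png

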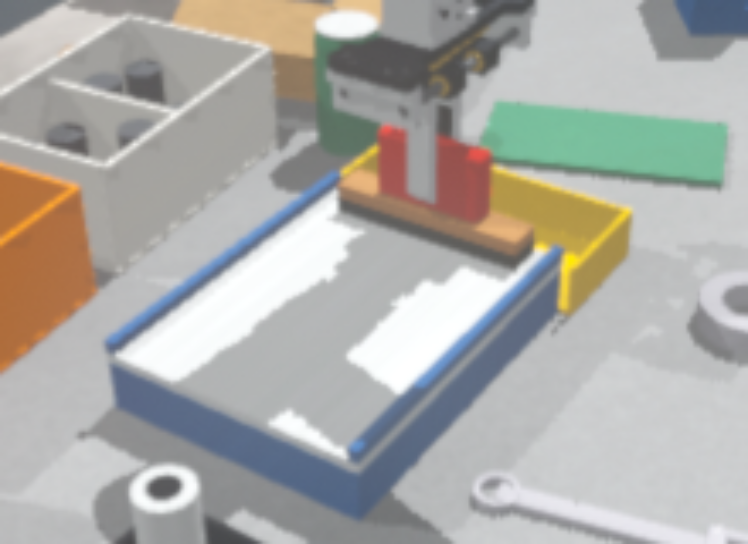

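>>> servo_tool:
  rows:
    - {"offset": [0, 0.7, 0], "yaw": 0}
    - {"offset": [0, 1.5, 0], "yaw": 0}
    - {"offset": [0, 2.3, 0], "yaw": 0}
    - {"offset": [0, 3.1, 0], "yaw": 0}
    - {"offset": [0, 3.6, -0.05], "yaw": 0}
    - {"offset": [0, 3.6, -0.05], "yaw": 0}

```text
time: 19.7
position: [567.9, -140.9, 96.0]
eef_rot: [-179.7, -0.5, -5.4]
contact_force: [0.7, 0.6, -3.1]
grip_width: 0.235
```

>>> servo_tool:
  rows:
    - {"offset": [0, 0, -1], "yaw": 0}
    - {"offset": [0, 0, -4], "yaw": 0}
    - {"offset": [0, 0, -8], "yaw": 0}
    - {"offset": [0, 0, -10], "yaw": 0}
    - {"offset": [0, 0, -10], "yaw": 0}

```text
time: 20.2
position: [569.4, -141.7, 201.9]
eef_rot: [-179.8, -1.1, -5.4]
contact_force: [1.0, 0.1, -2.3]
grip_width: 0.228
```

```bash
python3 go.py 531 -374 190 15;  python3 - <<'E'
from workcell import cams
from h import *
for n in("side","top"):
    p,W=cloud(cams,n)
    cv2.imwrite(f"pics/l_{n}.png",cv2.resize(p[130:290,200:420],None,fx=3.4,fy=3.4)[:,:,::-1])
E
```

```text
off cm [-1.66 23.49  1.08] dist 23.6 pos [ 569.4 -141.7  201.9] [-179.81   -1.06   -5.39] F [ 1.   0.1 -2.3] w 21.5 t 20.2 j [-20.   9.  76.   0.  94.  76.] dyaw(tool) -20.39
```

View pics/l_side.png

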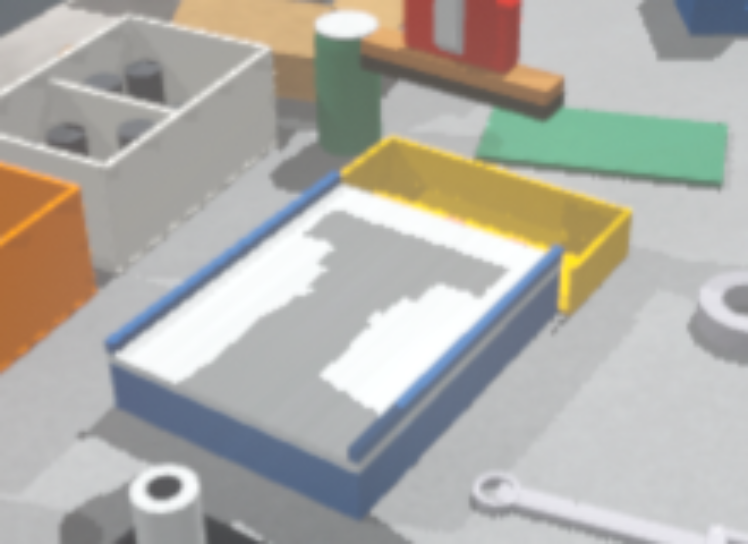

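View pics/l_top.png

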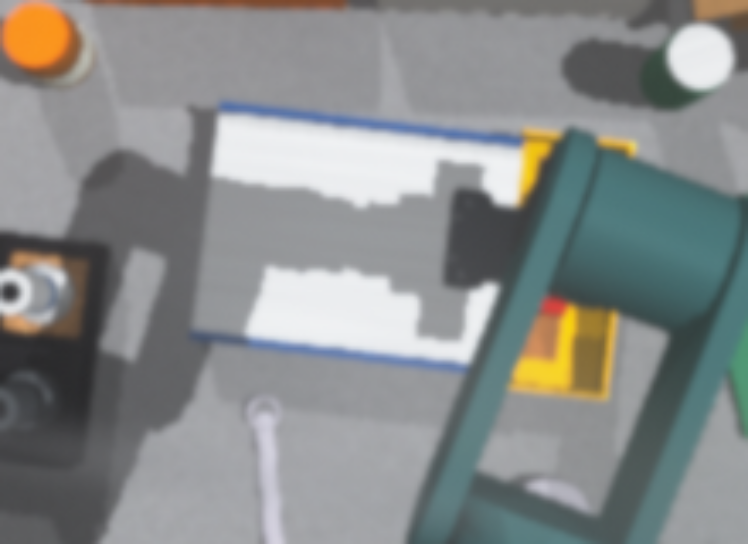

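Plate is empty; nothing left at the edge. To the mat, then check the tray.

>>> servo_tool:
  rows:
    - {"offset": [-0.1, 1.5, 0], "yaw": -2}
    - {"offset": [-0.3, 4.5, 0], "yaw": -5}
    - {"offset": [-0.6, 8, 0], "yaw": -8}
    - {"offset": [-0.8, 11.5, 0], "yaw": -11}
    - {"offset": [-1, 15, 0], "yaw": -14}
    - {"offset": [-1.3, 18.5, 0], "yaw": -17}
    - {"offset": [-1.5, 21.5, 0.3], "yaw": -19}
    - {"offset": [-1.7, 23, 0.6], "yaw": -20.4}
    - {"offset": [-1.7, 23.5, 0.8], "yaw": -20.4}
    - {"offset": [-1.7, 23.5, 1], "yaw": -20.4}
    - {"offset": [-1.7, 23.5, 1], "yaw": -20.4}

```text
time: 21.4
position: [528.0, -371.9, 183.2]
eef_rot: [-179.7, -0.5, 15.0]
contact_force: [-0.7, 0.1, -2.7]
grip_width: 0.237
```

```bash
python3 go.py 531 -374 62 15;  python3 - <<'E'
from workcell import cams
from h import *
for n in("top","side"):
    p,W=cloud(cams,n)
    cv2.imwrite(f"pics/m_{n}.png",cv2.resize(p[130:290,250:470] if n=="top" else p[60:220,280:500],None,fx=3.4,fy=3.4)[:,:,::-1])
x,y,z=W[...,0],W[...,1],W[...,2]
hsv=cv2.cvtColor(p,cv2.COLOR_RGB2HSV).astype(int); H,S,V=hsv[...,0],hsv[...,1],hsv[...,2]
m=(H>5)&(H<20)&(S>60)&(x>420)&(x<640)&(y>-450)&(y<-300)&(z>100)&(z<180)
print(m.sum(),cv2.minAreaRect(W[m][:,:2].astype(np.float32)),np.percentile(W[m][:,2],[2,50,98]))
E
```

```text
off cm [ 0.13  0.34 12.12] dist 12.1 pos [ 528.  -371.9  183.2] [-179.71   -0.53   15.04] F [-0.7  0.1 -2.7] w 22.3 t 21.4 j [-41.  18.  67.   1.  95.  35.] dyaw(tool) 0.04
345 ((526.7469482421875, -369.6566162109375), (158.72738647460938, 36.741580963134766), 15.815869331359863) [151.89558313 160.83213172 165.01145581]
```

View pics/m_top.png

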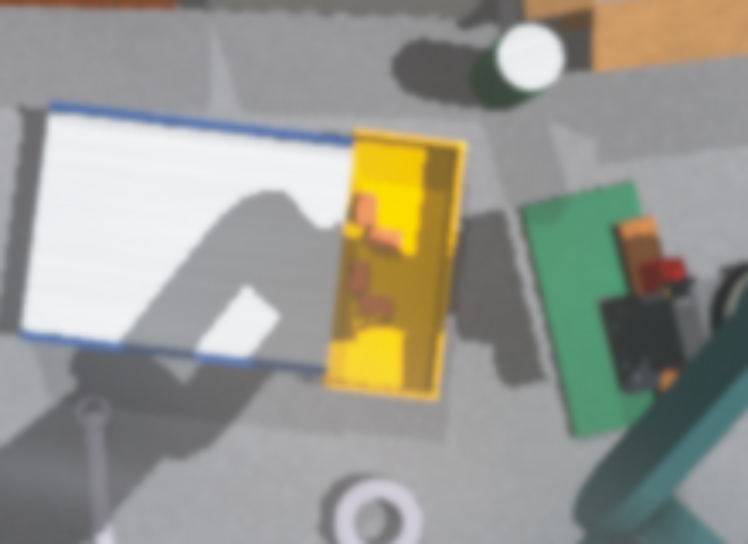

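View pics/m_side.png

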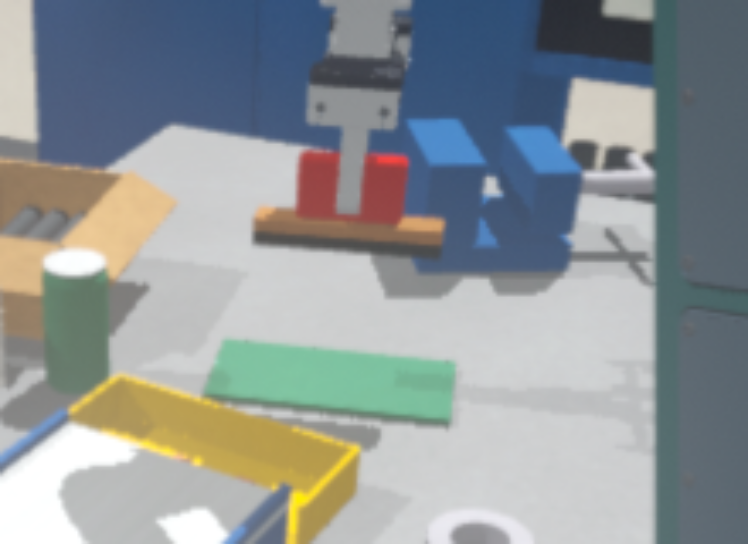

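All four chips lie in the tray (crop 365,210; 385,240; 360,277; 377,305). Scraper hangs over the mat; lower it.

>>> servo_tool:
  rows:
    - {"offset": [0.1, 0.3, 1], "yaw": 0}
    - {"offset": [0.1, 0.3, 3], "yaw": 0}
    - {"offset": [0.2, 0.3, 6], "yaw": 0}
    - {"offset": [0.2, 0.3, 8.5], "yaw": 0}
    - {"offset": [0.2, 0.3, 10.5], "yaw": 0}
    - {"offset": [0.2, 0.3, 11.8], "yaw": 0}
    - {"offset": [0.2, 0.3, 12], "yaw": 0}
    - {"offset": [0.2, 0.3, 12], "yaw": 0}
    - {"offset": [0.2, 0.3, 12], "yaw": 0}

```text
time: 22.4
position: [533.1, -374.3, 66.3]
eef_rot: [-180.0, -0.7, 15.1]
contact_force: [-0.9, 0.2, -2.2]
grip_width: 0.228
```

```bash
python3 go.py 531 -374 53.5 15;
```

```text
off cm [-0.21 -0.09  1.27] dist 1.3 pos [ 533.1 -374.3   66.3] [-179.98   -0.69   15.09] F [-0.9  0.2 -2.2] w 21.5 t 22.4 j [-40.  21.  76.   1.  82.  34.] dyaw(tool) 0.09
```

>>> servo_tool:
  rows:
    - {"offset": [-0.2, 0, 0.3], "yaw": 0}
    - {"offset": [-0.2, 0, 0.6], "yaw": 0}
    - {"offset": [-0.2, 0, 0.9], "yaw": 0}
    - {"offset": [-0.2, 0, 1.1], "yaw": 0}
    - {"offset": [-0.2, 0, 1.2], "yaw": 0}
    - {"offset": [-0.2, 0, 1.25], "yaw": 0}
    - {"offset": [-0.2, 0, 1.25], "yaw": 0}

```text
time: 23.1
position: [531.4, -374.8, 53.6]
eef_rot: [-180.0, -0.7, 15.1]
contact_force: [0.3, -0.2, -3.2]
grip_width: 0.236
```

```bash
python3 go.py 531 -374 53 15;
```

```text
off cm [-0.02 -0.08  0.06] dist 0.1 pos [ 531.4 -374.8   53.6] [-179.97   -0.69   15.09] F [ 0.3 -0.2 -3.2] w 22.2 t 23.1 j [-40.  22.  77.   1.  81.  34.] dyaw(tool) 0.09
```

>>> servo_tool:
  rows:
    - {"offset": [0, 0, 0.1], "yaw": 0}
    - {"offset": [0, 0, 0.1], "yaw": 0}
    - {"offset": [0, 0, 0.1], "yaw": 0}

```text
time: 23.4
position: [531.5, -375.0, 53.2]
eef_rot: [180.0, -0.7, 15.1]
contact_force: [-1.1, 0.3, -1.1]
grip_width: 0.232
```

>>> servo_tool:
  rows:
    - {"offset": [0, 0, 0.1], "yaw": 0}
    - {"offset": [0, 0, 0.1], "yaw": 0}
    - {"offset": [0, 0, 0.1], "yaw": 0}

```text
time: 23.7
position: [531.5, -375.0, 53.1]
eef_rot: [180.0, -0.7, 15.1]
contact_force: [-3.1, 1.7, 4.7]
grip_width: 0.23
```

Contact. Release, then rise.

>>> servo_tool:
  rows:
    - {"offset": [0, 0, 0], "yaw": 0}
    - {"offset": [0, 0, 0], "yaw": 0}
    - {"offset": [0, 0, 0], "yaw": 0}
    - {"offset": [0, 0, 0], "yaw": 0}
    - {"offset": [0, 0, 0], "yaw": 0}
    - {"offset": [0, 0, 0], "yaw": 0}
    - {"offset": [0, 0, 0], "yaw": 0}
  jaw: 0.8

```text
time: 24.4
position: [531.6, -375.0, 53.1]
eef_rot: [180.0, -0.7, 15.1]
contact_force: [0.4, 0.0, -0.5]
grip_width: 0.781
```

>>> servo_tool:
  rows:
    - {"offset": [0, 0, -2], "yaw": 0}
    - {"offset": [0, 0, -5], "yaw": 0}
    - {"offset": [0, 0, -9], "yaw": 0}
    - {"offset": [0, 0, -13], "yaw": 0}
    - {"offset": [0, 0, -15], "yaw": 0}
    - {"offset": [0, 0, -15], "yaw": 0}
    - {"offset": [-6, 0, -15], "yaw": 0}
    - {"offset": [-10, 0, -15], "yaw": 0}
    - {"offset": [-14, 0, -15], "yaw": 0}
    - {"offset": [-16, 0, -15], "yaw": 0}
    - {"offset": [-16, 0, -15], "yaw": 0}
    - {"offset": [-16, 0, -15], "yaw": 0}

```text
time: 25.6
position: [375.0, -416.6, 199.5]
eef_rot: [-179.9, -0.7, 15.0]
contact_force: [0.4, -1.2, -0.2]
grip_width: 0.798
```

```bash
python3 go.py 531 -374 200;  python3 - <<'E'
from workcell import cams
from h import *
for n in("top","side"):
    p,W=cloud(cams,n)
    cv2.imwrite(f"pics/n_{n}.png",p[:,:,::-1])
    x,y,z=W[...,0],W[...,1],W[...,2]
    hsv=cv2.cvtColor(p,cv2.COLOR_RGB2HSV).astype(int); H,S,V=hsv[...,0],hsv[...,1],hsv[...,2]
    m=(H>5)&(H<20)&(S>60)&(x>420)&(x<640)&(y>-450)&(y<-300)&(z>15)&(z<45)
    print(n,m.sum(),cv2.minAreaRect(W[m][:,:2].astype(np.float32)),np.percentile(W[m][:,2],[2,50,98]))
    m=(H<6)&(S>130)&(x>420)&(x<640)&(y>-450)&(y<-300)
    print("grip",np.percentile(W[m][:,2],[2,50,98]))
    m=((H<14)|(H>172))&(S>90)&(x>440)&(x<720)&(y>-240)&(y<170)&(z<75)
    k,l,st,_=cv2.connectedComponentsWithStats(m.astype(np.uint8))
    for i in range(1,k):
        if st[i,4]>8: print("chip",st[i,4],W[l==i].mean(0).round(1))
    m=(z>118)&(z<136)&(abs(x-530)<25)&(abs(y-296)<25); print("sleeve top",W[m].mean(0).round(1))
    m=(z>112)&(z<130)&(abs(x-741)<50)&(abs(y+274)<50); print("can",W[m].mean(0).round(1))
    k,l,st,_=cv2.connectedComponentsWithStats(((z>118)&(z<135)&(x>360)&(x<620)&(y>220)&(y<460)).astype(np.uint8))
    for i in range(1,k):
        if st[i,4]>8: print("stock",W[l==i].mean(0).round(1))
E
```

```text
off cm [16.17 -0.07  0.15] dist 16.2 pos [ 375.  -416.6  199.5] [-179.89   -0.72   15.04] F [ 0.4 -1.2 -0.2] w 75.0 t 25.6 j [-54.   6.  79.   1.  95.  21.] dyaw(tool) 
top 329 ((531.1026611328125, -374.18914794921875), (157.96499633789062, 32.10762405395508), 15.164220809936523) [20.70555992 33.0404461  42.34105642]
grip [53.03471512 86.20761756 92.2738111 ]
chip 65 [ 605.1 -155.9   15.7]
chip 66 [ 544.6 -149.2   12.9]
sleeve top [529.7 292.6 129.5]
can [ 741.6 -274.3  119.9]
stock [537.4 389.2 125.3]
stock [529.6 292.7 129.5]
stock [441.7 397.7 125.8]
stock [433.9 302.4 125.7]
side 326 ((530.33740234375, -372.4390563964844), (156.9741668701172, 37.13175582885742), 15.749604225158691) [19.57017608 30.61816002 35.93791613]
grip [81.01477373 86.32211817 89.13214598]
sleeve top [527.1 298.9 127.4]
can [ 739.4 -267.9  118.2]
stock [527.1 298.9 127.4]
stock [431.7 307.8 124.3]
stock [535.  393.5 125.2]
stock [440.5 402.5 125.3]
```

View pics/n_top.png

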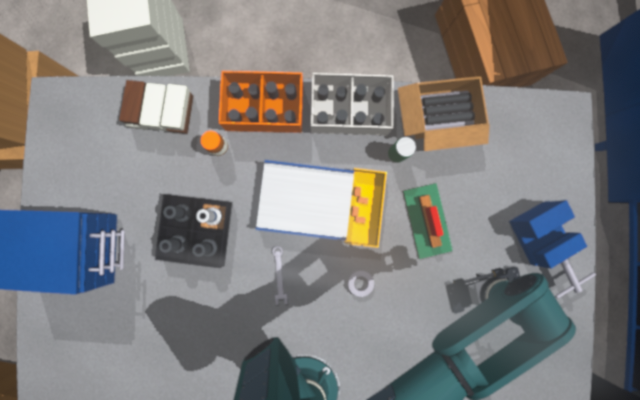

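View pics/n_side.png

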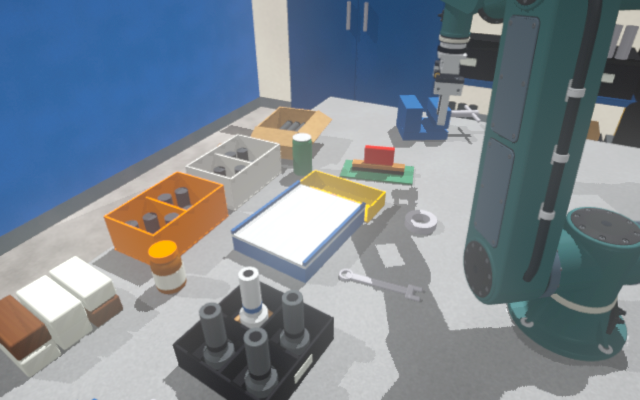

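The plate is empty (310,200), the chips are in the tray (358,205), the scraper is upright on the mat (430,220) and the bright sleeve is on its pad (208,215). The robot touches nothing, so I'm handing in.

```bash
python3 -c "
from workcell import r
print(r.finish_job())"
```

```text
the job is handed in; nothing more can be done
None
```

The job is done and handed in at about 26 s of the 67 s allowed.

- **Sleeve:** it stands upright on the cork pad at about (530, 296). I lowered it until the wrist force showed contact, then released it.
- **Chips:** one scraper pass moved all four into the yellow tray. The top camera counted four there just after the wipe. In the last picture they lie touching and show as two clusters, both inside the tray. The plate is empty in both camera views.
- **Scraper:** it is back upright on the green mat at about (531, -374), turned 15° against about 14° for the mat. I set it down on contact; the top of its red grip is at about 88 mm, as it should be.
- **Left alone:** the dark sleeves and the green can measure within about 1 mm of where they started.

The last force reading was near zero, with the gripper clear of everything. The highest wrist force I saw was about 6 N, read only at the end of each move. No check failed. The two cameras differed by 2–6 mm on some points, as they see different faces of each thing.

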